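Lever the lunchbox open and pack the spatula

ROBOT

A 6-joint arm with a two-finger parallel gripper is mounted at the origin on the work surface. World frame = base frame: x ahead of the robot, y to its left, z up, the work surface at z = 0. Lengths are in m, angles in rad, forces in N, time in s.
With the tool pointing down it reaches from about 0.35 to 0.975 m from the base axis. Payload 4.9 kg.
Tool frame: the origin (TCP) lies at the very end of the fingers, on their centre line; the grasp point (between the pads) lies ctrl.hold_point_z behind it (ctrl.hold_point_z is the distance from the TCP to the grasp point, in m); z points along the fingers, y is the line along which they close (so a half turn about z gives the same grasp; the last joint's range is limited). The gripper opens to 85 mm and grips with 20 to 120 N. Pads are 22 mm wide; open, the fingers measure 114 mm over their backs; the gripper's body (76 mm by 85 mm) begins 54 mm behind the grasp point. The pads swing forward as they close: fully open they stand 13 mm farther back than shut.
Start: joints at [1.212, 0.053, 1.613, -0, 1.476, -0.119], TCP at [0.148, 0.607, 0.231] pointing down, gripper open.
Joint ranges: [-3.01, 3.01], [-1.01, 2.22], [0.06, 2.58], [-1.02, 4.17], [0.09, 2.62], [-3.14, 3.14]. Speed limits (rad/s): [2.57, 2.57, 3.14, 3.14, 3.14, 3.14].

INTERFACE

Orientations are given as a rotation vector (axis times angle).
In Python, from station import ctrl gives the robot as it stands. The module is installed in compiled form; this text tells all that it offers.
- The arm moves only by the tool jog_arm, never from a script. Its argument "deltas" is a list of rows, each a list of 3 entries, a list of its own where there are three numbers: the closure, from -1 (fully open) to 1 (shut), then the shift along the world's x, y, z scaled (see below), then the turn, a rotation vector about the world's x, y, z scaled (see below). A call has 1 to 12 rows; each row is the pose to reach, as a shift and turn from the pose commanded when the call began, turning the shorter way round; what a row does not reach only later rows make up. The controller multiplies each number of a shift by 0.4 m and each number of a turn by 180 degrees. A row lasts 1/12 s, in which the tool goes at most 41.7 mm and 7.16 degrees, less where a joint would pass 70% of its speed; a pose out of reach is approached as far as the arm can. A call with a number of a shift or a turn outside -1 to 1 is refused whole. A call with a gripper value outside its range is refused whole. The fingers move at their own pace and stop on an object; "squeeze" is the grip in N (left out, the last holds). Time passes only in rows, so rows that repeat a pose let the fingers close. It gives the time, the measured TCP pose, the force, the opening and the grip force at its end, in the units of the state.
- ctrl.get_obs(): the state, without advancing time (a new reading comes with each control period).
- ctrl.get_image(name): name is "side" or "top" or "wrist"; returns the picture (420x560x3 uint8, red, green, blue); there is no depth.
- ctrl.get_calibration(name): a dict with "K" (3x3 intrinsics, pixels), "extrinsics" (4x4, takes a point from world to camera coordinates). Camera axes: x right, y down, z forward; pixel columns grow to the right and rows downward; lengths in m; the calibration is good to about 2 mm. A picture is of the moment at which its call begins: read the wrist's pose just before it. get_calibration takes no time and is no camera call; for the wrist camera it gives the pose at the moment of the call.
- ctrl.finish_job(): hands the job in; it is judged then, once.
The state is a dict: "t": time; "q": joint angles; "dq": joint speeds; "effort": joint torques, N m; "tool_pos": TCP position; "tool_rot": TCP orientation; "contact_force": force on the tool from outside, world axes, zero at the start; "wrist_torque": the same for the moment, N m; "opening": finger opening in m; "grip_force": force on a finger pad.
Only numpy, scipy, OpenCV 4.12 (cv2) and the standard library are available. Lean on these libraries where they do the work, as an engineer would, in place of code of your own. Each camera call takes 0.05 s, during which the arm holds its last target. There are 200 camera calls.

TASK

Hold the spatula by its handle, slip its blade into the notch in the front of the lunchbox and lever the lid up, then open the lid fully, at least upright. Lay the spatula down flat on the table and let go, take it up again by its broad steel shoulder, and lay it gently flat on the floor of the box, handle in the gap between the two snack compartments and blade in the open half, leaving the lid open and everything else on the table where it is.

Things in the scene. Friction and masses are not known exactly. Their poses are not given: they have to be found in the camera images.
- lunchbox: pink plastic lunchbox, immovable, outer 130 (x) x 210 (y) x 65 mm high without lid, walls and floor 4 mm. Origin: centre of its underside; x points from the notched front to the hinge side, y along its length. Inside, the half y = -101 to 15 mm is open over the full 122 mm in x; the half y = 15 to 101 mm holds two snack compartments (see gap)
- notch (a point): centre of the mouth of the pry notch in the front wall's outer face, under the lid: 76 mm wide (y), 10 mm high, its sill 55 mm and its top (the lid's underside) 65 mm above the table; the wall is 4 mm thick. Axes as the lunchbox
- lid (a joint): angle of the lid, rad: 0 shut, 1.57 upright, 1.9 its stop. Flat lid 130 (x) x 210 x 7 mm, 0.12 kg, flush with the box's sides. Hinge line: along lunchbox y, at lunchbox x = 65 mm, 65 mm above the table. Stiff hinge: it stays where it is left. The latches are already undone
- lid_edge (a point): middle of the lower front edge of the lid (above the notch when shut), 130 mm from the hinge
- spatula: sandwich spatula, 170 mm long, 0.1 kg, lying flat. Origin: on its flat underside where handle and shoulder meet; x points to the tip, z up. Dark plastic handle x = -85 to 0 mm, 18 wide, 18 high; steel shoulder x = 0 to 26, 40 wide, 14 high; blade x = 26 to 71, 42 wide, 4 thick, then a 32 mm wide tip to x = 85, 4 thick
- spatula_grip (a point): middle of the spatula's handle, at spatula x = -45 mm, 9 mm above the underside
- spatula_shoulder (a point): middle of the spatula's broad shoulder, spatula x = 13 mm, 7 mm above the underside, near the centre of mass
- spatula_tip (a point): front end of the blade, spatula x = 85 mm, mid thickness
- gap (a point): middle of the gap between two built-in snack compartments, on the inner floor (lunchbox x = 0, y = 58 mm, 4 mm above the table). The gap is 32 mm wide (x = -16 to 16 mm) and runs along y from 15 to 101 mm; the compartments rise 45 mm above the floor
- flask: stainless drink flask, 66 mm across, 194 mm tall, upright; bystander. Origin under its centre
- whistle: plastic whistle 64 mm long; bystander. Origin under the round chamber
- key_bowl: ceramic bowl 110 mm across, 40 mm high; bystander. Origin under its centre
- shuttle0: shuttlecock standing on its skirt (66 mm across), cork up, 85 mm tall; bystander. Origin under its centre
- shuttle1: shuttlecock standing on its skirt (66 mm across), cork up, 85 mm tall; bystander. Origin under its centre
- shuttle2: shuttlecock standing on its skirt (66 mm across), cork up, 85 mm tall; bystander. Origin under its centre
Not all that is in view belongs to the job. What is shaped like the spatula but yellow is not meant. There is more than one size of the lunchbox; the one meant has the size given above.

How it is judged:
By the outcome, as a careful person would: the job done as asked, in the order asked, and still so for the second after the job is handed in, with the robot touching nothing.
It also fails if it takes over 72 s, if anything falls off the work surface, if the arm or the gripper's body presses on something with over 40 N, if the wrist force passes 120 N, or if a joint passes its speed limit or range.

## Working session

There is one attempt and no reset: what is moved stays moved. The work goes in short steps, Python scripts to look and compute and a tool call to move; the robot and the scene stay as the last step left them, time stands still between calls to the robot, and variables do not carry over. Pictures are saved under pics/ and viewed, at most 10 in all, crops included, and the job is handed in when it is done.

Besides the shell and the picture viewer there is one more tool, called after "Call:" as name(argument=value, ...), one argument or row to a line, values as JSON. jog_arm: Moves the arm, as the interface text tells. Its arguments: {"type":"object","properties":{"deltas":{"type":"array","items":{"type":"array"}},"squeeze":{"type":"number"}},"required":["deltas"]}

```bash
mkdir -p pics; python3 - <<'E'
from station import ctrl
import cv2, numpy as np
o=ctrl.get_obs(); print(o, ctrl.hold_point_z)
for n in ("side","top","wrist"):
    im=ctrl.get_image(n); cv2.imwrite(f"pics/{n}0.png",im[:,:,::-1])
    c=ctrl.get_calibration(n); print(n,c["K"].tolist(),np.round(c["extrinsics"],4).tolist())
E
```

```text
{'t': 0.0, 'q': array([ 1.21200302e+00,  5.33568380e-02,  1.61429842e+00,  1.24493953e-05,
        1.47599710e+00, -1.18983736e-01]), 'dq': array([-3.53654788e-04, -1.51386971e-03,  1.16735315e-03,  1.75520304e-05,
        6.83925117e-04,  6.70974883e-04]), 'effort': array([-1.51933324e-03, -3.93684769e+01, -3.70173883e+01, -2.14125048e-04,
        7.07063780e-03,  2.66836835e-06]), 'tool_pos': array([0.14821428, 0.60652967, 0.23006039]), 'tool_rot': array([-0.37573195, -3.1185385 ,  0.0031384 ]), 'contact_force': array([ 0.23026045,  1.2441604 , -0.01461517]), 'wrist_torque': array([-0.01346259, -0.03662946, -0.0381164 ]), 'grip_force': 0.0, 'opening': 0.08535092621709854} 0.0187
side [[516.107278151847, 0.0, 282.3771879623885], [0.0, 516.107278151847, 213.76347959802592], [0.0, 0.0, 1.0]] [[0.6861, -0.7275, 0.0005, -0.3241], [-0.4498, -0.4248, -0.7857, 0.3117], [0.5718, 0.5388, -0.6186, 1.0812], [0.0, 0.0, 0.0, 1.0]]
top [[476.5304303794249, 0.0, 274.2255844079873], [0.0, 476.5304303794249, 212.95635420023592], [0.0, 0.0, 1.0]] [[0.0179, -0.9998, 0.0112, 0.0048], [-0.9871, -0.0194, -0.1591, 0.5367], [0.1593, -0.0082, -0.9872, 1.3791], [0.0, 0.0, 0.0, 1.0]]
wrist [[310.28101768673855, 0.0, 276.35959991035594], [0.0, 310.28101768673855, 210.88388353191812], [0.0, 0.0, 1.0]] [[0.2369, 0.9715, -0.0024, -0.6235], [0.9247, -0.2247, 0.3074, -0.0402], [0.2981, -0.0751, -0.9516, 0.3805], [0.0, 0.0, 0.0, 1.0]]
```

View pics/top0.png

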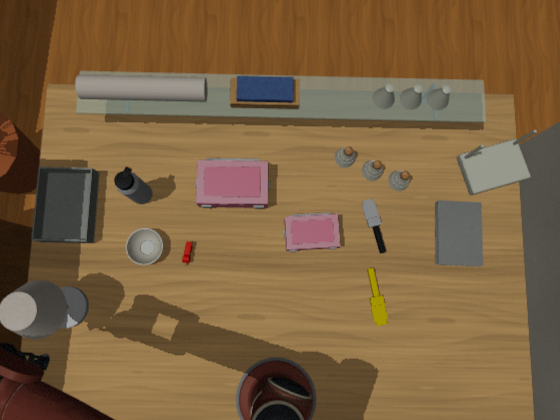

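View pics/side0.png

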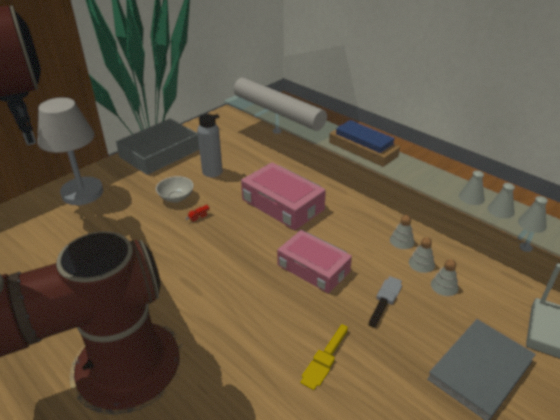

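The top view shows the large pink box near (233,183) and a smaller one at (313,232). The steel and black spatula runs from its tip at about (369,200) to its handle end at (381,251). The yellow decoy is at (377,297) and the shuttles are at (346,157), (373,170) and (400,180). The side view shows the same layout, with a raised glass shelf behind the box.

```bash
cat > h.py <<'E'
import numpy as np, cv2
from station import ctrl
def ray(cal,px):
    K,E=cal["K"],np.array(cal["extrinsics"]); R,t=E[:3,:3],E[:3,3]
    d=R.T@np.linalg.inv(K)@np.array([px[0],px[1],1.]); return -R.T@t, d/np.linalg.norm(d)
def onz(cal,px,z):
    o,d=ray(cal,px); return o+d*(z-o[2])/d[2]
def tri(rays):
    A=sum(np.eye(3)-np.outer(d,d) for o,d in rays); b=sum((np.eye(3)-np.outer(d,d))@o for o,d in rays)
    p=np.linalg.solve(A,b); return p,[round(1e3*np.linalg.norm(np.cross(p-o,d)),1) for o,d in rays]
def proj(cal,P):
    E=np.array(cal["extrinsics"]); c=E[:3,:3]@np.asarray(P,float)+E[:3,3]; u=cal["K"]@c; return u[:2]/u[2]
def blobs(mask,amin):
    cs,_=cv2.findContours(mask.astype(np.uint8),cv2.RETR_EXTERNAL,cv2.CHAIN_APPROX_NONE)
    return sorted([c for c in cs if cv2.contourArea(c)>amin],key=cv2.contourArea,reverse=True)
E
python3 - <<'E'
from h import *
T=ctrl.get_calibration("top");S=ctrl.get_calibration("side")
t=cv2.imread("pics/top0.png");s=cv2.imread("pics/side0.png")
for n,im,c in(("top",t,T),("side",s,S)):
    h=cv2.cvtColor(im,cv2.COLOR_BGR2HSV)
    m=((h[...,0]>155)|(h[...,0]<3))&(h[...,1]>60)&(h[...,2]>110)
    m=cv2.morphologyEx(m.astype(np.uint8),cv2.MORPH_CLOSE,np.ones((5,5)))
    for b in blobs(m,600):
        r=cv2.minAreaRect(b); bp=cv2.boxPoints(r); print(n,"pink",np.round(r[0]),np.round(r[1]),round(r[2],1))
        print([onz(c,p,.072)[:2].round(3).tolist() for p in bp])
print("spat grip end/tip top z0.01",onz(T,(381,251),.015),onz(T,(369,200),.003))
A=cv2.resize(t[140:260,180:410],None,fx=3.4,fy=3.4,interpolation=cv2.INTER_CUBIC)
B=cv2.resize(s[150:340,230:470],None,fx=3.3,fy=3.3,interpolation=cv2.INTER_CUBIC)[:192*1]
cv2.imwrite("pics/a.png",A)
cv2.imwrite("pics/b.png",cv2.resize(s[160:330,235:470],None,fx=3.4,fy=3.4,interpolation=cv2.INTER_CUBIC))
E
```

```text
top pink [232. 182.] [71. 44.] 0.9
[[0.555, 0.245], [0.687, 0.248], [0.688, 0.037], [0.556, 0.037]]
top pink [312. 232.] [33. 54.] 86.4
[[0.521, -0.014], [0.534, -0.171], [0.438, -0.176], [0.425, -0.021]]
side pink [282. 188.] [79. 36.] 26.6
[[0.529, 0.224], [0.682, 0.316], [0.686, 0.037], [0.546, -0.024]]
side pink [313. 255.] [68. 35.] 27.1
[[0.393, -0.051], [0.506, 0.001], [0.519, -0.183], [0.413, -0.219]]
spat grip end/tip top z0.01 [ 0.43127104 -0.3090211   0.015     ] [ 0.58924671 -0.27748297  0.003     ]
```

View pics/a.png

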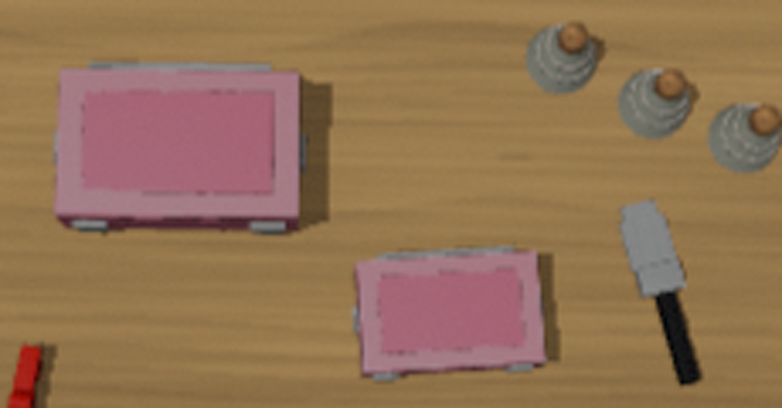

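View pics/b.png

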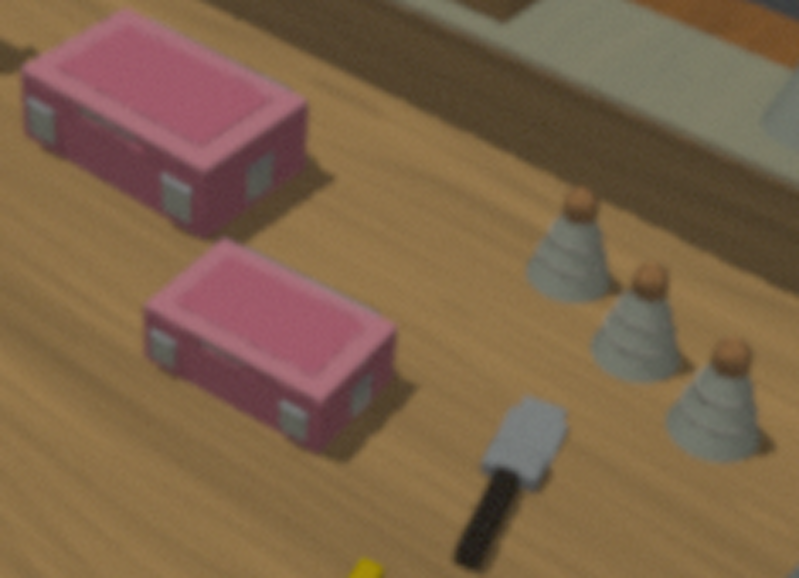

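The box corners at z = 72 mm measure 0.132 × 0.210 m, so the large box is the one meant. Its front faces the robot with the notch between the latches, its yaw is close to 0, and its centre is near (0.62, 0.142). The spatula points about 11° off +x. Next I'll move above the spatula.

Call:
jog_arm(
  deltas=[
    [-1,[0.4,-1,0],[0,0,0]],
    [-1,[0.4,-1,0],[0,0,0]],
    [-1,[0.4,-1,0],[0,0,0]],
    [-1,[0.4,-1,0],[0,0,0]],
    [-1,[0.4,-1,0],[0,0,0]],
    [-1,[0.4,-1,0],[0,0,0]],
    [-1,[0.4,-1,0],[0,0,0]],
    [-1,[0.4,-1,0],[0,0,0]],
    [-1,[0.4,-1,0],[0,0,0]],
    [-1,[0.4,-1,0],[0,0,0]],
    [-1,[0.4,-1,0],[0,0,0]],
  ],
)

```text
t: 1.07
tool_pos: [0.3094, 0.2034, 0.2311]
tool_rot: [0.383, 3.117, -0.002]
contact_force: [-0.6, -0.0, 0.1]
opening: 0.0853
grip_force: 0.0
```

Call:
jog_arm(
  deltas=[
    [-1,[0.4,-1,-0.05],[0,0,0.14]],
    [-1,[0.4,-1,-0.05],[0,0,0.14]],
    [-1,[0.4,-1,-0.05],[0,0,0.14]],
    [-1,[0.4,-1,-0.05],[0,0,0.14]],
    [-1,[0.4,-1,-0.05],[0,0,0.14]],
    [-1,[0.4,-1,-0.05],[0,0,0.14]],
    [-1,[0.4,-1,-0.05],[0,0,0.14]],
    [-1,[0.4,-1,-0.05],[0,0,0.14]],
    [-1,[0.4,-1,-0.05],[0,0,0.14]],
    [-1,[0.4,-1,-0.05],[0,0,0.14]],
    [-1,[0.4,-1,-0.05],[0,0,0.14]],
    [-1,[0.4,-1,-0.05],[0,0,0.14]],
  ],
)

```text
t: 2.07
tool_pos: [0.469, -0.1974, 0.2104]
tool_rot: [0.307, -3.126, 0.001]
contact_force: [-0.2, -0.2, 0.2]
opening: 0.0854
grip_force: 0.0
```

```bash
python3 - <<'E'
from h import *
c=ctrl.get_calibration("wrist"); im=ctrl.get_image("wrist")[:,:,::-1].copy(); cv2.imwrite("pics/w1.png",im)
np.savez("w1.npz",K=c["K"],extrinsics=c["extrinsics"])
for P in((0.431,-.309,.0),(.589,-.277,.0)): print(proj(c,P))
E
```

```text
[184.38261529 130.08648883]
[196.41434309 261.82865293]
```

View pics/w1.png

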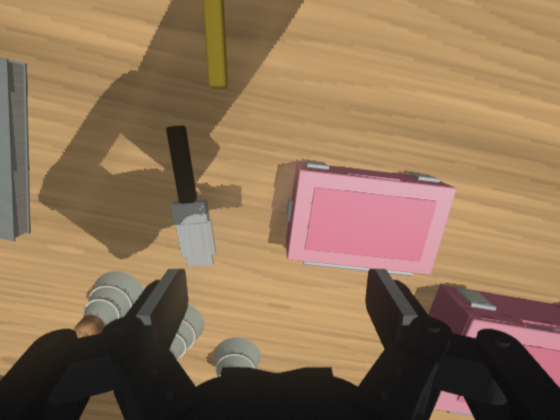

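Call:
jog_arm(
  deltas=[
    [-1,[0,-0.25,-0.05],[0,0,0]],
    [-1,[0,-0.25,-0.05],[0,0,0]],
    [-1,[0,-0.25,-0.05],[0,0,0]],
    [-1,[0,-0.25,-0.05],[0,0,0]],
    [-1,[0,-0.25,-0.05],[0,0,0]],
  ],
)

```text
t: 2.53
tool_pos: [0.468, -0.2921, 0.1908]
tool_rot: [0.312, -3.125, -0.003]
contact_force: [0.2, 0.8, -0.1]
opening: 0.085
grip_force: 0.0
```

The wrist view shows the spatula with its handle end at (177,127), the junction at (187,203) and its tip at (200,265). The decoy is at (215,40).

```bash
cat > sp.py <<'E'
from h import *
def find(im,roi):
    x0,y0,x1,y1=roi; h=cv2.cvtColor(im,cv2.COLOR_BGR2HSV)[y0:y1,x0:x1]
    out=[]
    for m in ((h[...,2]<50),(h[...,1]<60)&(h[...,2]>90)):
        m=cv2.morphologyEx(m.astype(np.uint8),cv2.MORPH_OPEN,np.ones((2,2)))
        b=blobs(m,30)[0].reshape(-1,2)+[x0,y0]; r=cv2.minAreaRect(b.astype(np.int32))
        M=cv2.moments(b.astype(np.int32)); cen=(M["m10"]/M["m00"],M["m01"]/M["m00"])
        out.append((b,r,cen))
    return out
def report(views):
    cen=[[],[]];ends=[[],[]]
    for n,c,im,roi in views:
        f=find(im,roi); hc,sc=np.array(f[0][2]),np.array(f[1][2]); d=(sc-hc)/np.linalg.norm(sc-hc)
        he=f[0][0]; se=f[1][0]
        # extreme ends along the axis, averaged over the extreme pixels
        e0=he[(he@d)<(he@d).min()+1.5].mean(0); e1=se[(se@d)>(se@d).max()-1.5].mean(0)
        j=he[(he@d)>(he@d).max()-1.5].mean(0)
        print(n,"handle",hc.round(1),"steel",sc.round(1),"end",e0.round(1),"junc",j.round(1),"tip",e1.round(1))
        print("  on z=.018/.010: hc",onz(c,hc,.014)[:2].round(4),"end",onz(c,e0,.014)[:2].round(4),"junc",onz(c,j,.016)[:2].round(4),"tip",onz(c,e1,.003)[:2].round(4),"steel",onz(c,sc,.006)[:2].round(4))
        cen[0].append(ray(c,hc));cen[1].append(ray(c,sc));ends[0].append(ray(c,e0));ends[1].append(ray(c,e1))
    if len(views)>1:
        for l,r in(("hc",cen[0]),("steel",cen[1]),("end",ends[0]),("tip",ends[1])):
            p,e=tri(r); print(l,p.round(4),e)
E
python3 - <<'E'
from sp import *
c2=ctrl.get_calibration("wrist"); im=ctrl.get_image("wrist")[:,:,::-1].copy(); cv2.imwrite("pics/w2.png",im)
c1=dict(np.load("w1.npz")); T=ctrl.get_calibration("top")
S=ctrl.get_calibration("side")
p=[proj(c2,(0.431,-.309,.01)),proj(c2,(.589,-.277,.01))];print(p)
a=np.min(p,0).astype(int)-30;b=np.max(p,0).astype(int)+22
report([("w1",c1,cv2.imread("pics/w1.png"),(150,110,235,272)),("w2",c2,im,(a[0],max(a[1],0),b[0],b[1])),("top",T,cv2.imread("pics/top0.png"),(360,195,392,256)),("side",S,cv2.imread("pics/side0.png"),(365,275,405,328))])
E
```

```text
[array([267.47886324, 151.13135525]), array([268.66303593, 288.04771877])]
w1 handle [182.3 164.3] steel [195.1 234. ] end [175.5 127.8] junc [188.5 202.5] tip [206.9 265.3]
  on z=.018/.010: hc [ 0.4661 -0.3036] end [ 0.4289 -0.3147] junc [ 0.5076 -0.2917] tip [ 0.5896 -0.2629] steel [ 0.5489 -0.2818]Traceback (most recent call last):
  File "<stdin>", line 7, in <module>
  File "sp.py", line 14, in report
    f=find(im,roi); hc,sc=np.array(f[0][2]),np.array(f[1][2]); d=(sc-hc)/np.linalg.norm(sc-hc)
  File "sp.py", line 7, in find
    b=blobs(m,30)[0].reshape(-1,2)+[x0,y0]; r=cv2.minAreaRect(b.astype(np.int32))
      ~~~~~~~~~~~^^^
IndexError: list index out of range
```

```bash
sed -i 's/(h\[...,2\]<50),(h\[...,1\]<60)&(h\[...,2\]>90)/(h[...,2]<42),(h[...,1]<70)\&(h[...,2]>50)/' sp.py
python3 - <<'E'
from sp import *
c2=ctrl.get_calibration("wrist"); im=cv2.imread("pics/w2.png")
c1=dict(np.load("w1.npz")); T=ctrl.get_calibration("top");S=ctrl.get_calibration("side")
report([("w1",c1,cv2.imread("pics/w1.png"),(150,110,235,272)),("w2",c2,im,(230,120,310,310)),("top",T,cv2.imread("pics/top0.png"),(360,195,392,256)),("side",S,cv2.imread("pics/side0.png"),(365,275,405,328))])
E
```

```text
w1 handle [181.6 161.1] steel [195.1 232.9] end [175.2 128.1] junc [183.9 201.9] tip [207.4 265.6]
  on z=.018/.010: hc [ 0.4628 -0.3047] end [ 0.4293 -0.3149] junc [ 0.5079 -0.2969] tip [ 0.5898 -0.2623] steel [ 0.5475 -0.282 ]Traceback (most recent call last):
  File "<stdin>", line 4, in <module>
  File "sp.py", line 14, in report
    f=find(im,roi); hc,sc=np.array(f[0][2]),np.array(f[1][2]); d=(sc-hc)/np.linalg.norm(sc-hc)
  File "sp.py", line 7, in find
    b=blobs(m,30)[0].reshape(-1,2)+[x0,y0]; r=cv2.minAreaRect(b.astype(np.int32))
      ~~~~~~~~~~~^^^
IndexError: list index out of range
```

View pics/w2.png

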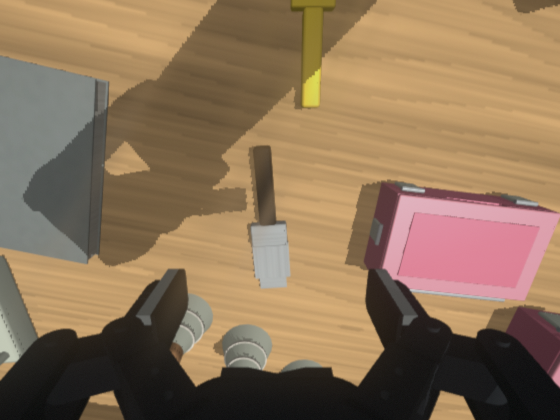

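In this closer view the handle end is at (262,147), the junction at (266,223) and the tip at (273,287). The handle looks lighter here because of glare.

```bash
sed -i 's/def find(im,roi):/def find(im,roi,vt=42):/; s/<42)/<vt)/; s/f=find(im,roi);/f=find(im,*roi);/' sp.py
python3 - <<'E'
from sp import *
c2=ctrl.get_calibration("wrist"); im=cv2.imread("pics/w2.png")
c1=dict(np.load("w1.npz")); T=ctrl.get_calibration("top");S=ctrl.get_calibration("side")
report([("w1",c1,cv2.imread("pics/w1.png"),((150,110,235,272),50)),("w2",c2,im,((246,138,300,295),105)),("top",T,cv2.imread("pics/top0.png"),((360,195,392,256),50)),("side",S,cv2.imread("pics/side0.png"),((365,275,405,328),50))])
E
```

```text
w1 handle [182.3 164.3] steel [195.1 232.9] end [175.5 127.8] junc [188.5 202.5] tip [207.4 265.6]
  on z=.018/.010: hc [ 0.4661 -0.3036] end [ 0.4289 -0.3147] junc [ 0.5076 -0.2917] tip [ 0.5898 -0.2623] steel [ 0.5475 -0.282 ]
w2 handle [265.1 185.9] steel [271.4 255. ] end [262.  147.5] junc [272.8 224.5] tip [274.5 288.2]
  on z=.018/.010: hc [ 0.4671 -0.3041] end [ 0.4285 -0.3148] junc [ 0.5074 -0.2877] tip [ 0.5927 -0.2687] steel [ 0.5484 -0.2812]
top handle [379.8 239.8] steel [372. 214.] end [383.  252.8] junc [376.5 227.2] tip [368.5 200.6]
  on z=.018/.010: hc [ 0.4653 -0.3063] end [ 0.426  -0.3152] junc [ 0.5033 -0.2964] tip [ 0.5873 -0.2759] steel [ 0.5452 -0.2853]
side handle [379.  313.2] steel [390.5 290.5] end [372.7 325.8] junc [384.9 300.6] tip [397.4 279.6]
  on z=.018/.010: hc [ 0.4615 -0.311 ] end [ 0.4219 -0.3218] junc [ 0.5007 -0.2997] tip [ 0.5901 -0.2772] steel [ 0.5452 -0.287 ]
hc [ 0.4677 -0.3063  0.0063] [np.float64(0.7), np.float64(2.6), np.float64(2.3), np.float64(1.4)]
steel [ 0.5475 -0.2837  0.0044] [np.float64(1.6), np.float64(3.0), np.float64(2.8), np.float64(2.3)]
end [ 0.4288 -0.3169  0.0047] [np.float64(1.2), np.float64(2.1), np.float64(2.1), np.float64(1.1)]
tip [ 0.5913 -0.2709  0.0009] [np.float64(8.2), np.float64(3.3), np.float64(6.5), np.float64(5.3)]
```

The spatula triangulates to about 5 mm height, lying on the table, with a yaw of about 14.7° and its grip point near (0.464, -0.3055). I'll descend and grip it.

Call:
jog_arm(
  deltas=[
    [-1,[-0.01,-0.03,-0.1],[0,0,0.02]],
    [-1,[-0.01,-0.03,-0.2],[0,0,0.02]],
    [-1,[-0.01,-0.03,-0.3],[0,0,0.02]],
    [-1,[-0.01,-0.03,-0.38],[0,0,0.02]],
    [-1,[-0.01,-0.03,-0.43],[0,0,0.02]],
    [-1,[-0.01,-0.03,-0.465],[0,0,0.02]],
    [-1,[-0.01,-0.03,-0.465],[0,0,0.02]],
    [-1,[-0.01,-0.03,-0.465],[0,0,0.02]],
  ],
)

```text
t: 3.25
tool_pos: [0.4645, -0.3031, 0.0053]
tool_rot: [0.414, -3.114, -0.002]
contact_force: [-0.2, 0.6, 0.3]
opening: 0.0854
grip_force: 0.0
```

Call:
jog_arm(
  deltas=[
    [1,[0,0,0],[0,0,0]],
    [1,[0,0,0],[0,0,0]],
    [1,[0,0,0],[0,0,0]],
    [1,[0,0,0],[0,0,0]],
    [1,[0,0,0],[0,0,0]],
    [1,[0,0,0],[0,0,0]],
    [1,[0,0,0],[0,0,0]],
    [1,[0,0,0],[0,0,0]],
    [1,[0,0,0],[0,0,0]],
    [1,[0,0,0],[0,0,0]],
  ],
  squeeze=100,
)

```text
t: 4.08
tool_pos: [0.4649, -0.3054, 0.0063]
tool_rot: [-0.412, 3.114, -0.001]
contact_force: [-1.0, 1.4, 6.9]
opening: 0.015
grip_force: 99.0
```

Call:
jog_arm(
  deltas=[
    [1,[0,0,0.05],[0,0,0]],
    [1,[0,0,0.15],[0,0,0]],
    [1,[-0.05,0.0,0.25],[0,0,-0.03]],
    [1,[-0.1,0.1,0.35],[0,0,-0.06]],
    [1,[-0.15,0.2,0.38],[0,0,-0.083]],
    [1,[-0.2,0.3,0.38],[0,0,-0.083]],
    [1,[-0.2,0.4,0.38],[0,0,-0.083]],
    [1,[-0.2,0.5,0.38],[0,0,-0.083]],
    [1,[-0.2,0.6,0.38],[0,0,-0.083]],
    [1,[-0.2,0.7,0.38],[0,0,-0.083]],
    [1,[-0.2,0.8,0.38],[0,0,-0.083]],
    [1,[-0.2,0.9,0.38],[0,0,-0.083]],
  ],
)

```text
t: 5.08
tool_pos: [0.3835, 0.0437, 0.1569]
tool_rot: [-0.002, 3.141, 0.0]
contact_force: [-0.1, -0.2, -1.1]
opening: 0.015
grip_force: 98.2
```

Call:
jog_arm(
  deltas=[
    [1,[0,0.1,0],[0,0,0]],
    [1,[0,0.22,0],[0,0,0]],
    [1,[0,0.22,0],[0,0,0]],
    [1,[0,0.22,-0.1],[0,0,0]],
    [1,[0,0.22,-0.2],[0,0,0]],
    [1,[0,0.22,-0.23],[0,0,0]],
    [1,[0,0.22,-0.23],[0,0,0]],
    [1,[0,0.22,-0.23],[0,0,0]],
  ],
)

```text
t: 5.75
tool_pos: [0.3836, 0.1295, 0.0644]
tool_rot: [0.003, -3.139, 0.001]
contact_force: [-0.5, 0.3, -0.5]
opening: 0.015
grip_force: 98.4
```

```bash
python3 - <<'E'
from h import *
o=ctrl.get_obs(); print(o["tool_pos"],o["tool_rot"],o["opening"],o["t"],o["q"].round(2))
s=ctrl.get_image("side")[:,:,::-1]; t=ctrl.get_image("top")[:,:,::-1]
cv2.imwrite("pics/s3.png",s);cv2.imwrite("pics/t3.png",t)
S=ctrl.get_calibration("side");T=ctrl.get_calibration("top")
p=o["tool_pos"]
for P in(p+[.13,0,-.004],[.555,.142,.06],[.555,.18,.055],[.555,.104,.055]): print(proj(S,P).round(1),proj(T,P).round(1))
A=cv2.resize(s[150:270,150:350],None,fx=4,fy=4,interpolation=cv2.INTER_CUBIC)[:400]
B=cv2.resize(t[170:270,150:350],None,fx=4,fy=4,interpolation=cv2.INTER_CUBIC)[:200]
cv2.imwrite("pics/c3.png",np.vstack([A,B]))
E
```

```text
[0.3835973  0.12950046 0.0643793 ] [ 2.77443456e-03 -3.13900727e+00  6.72713929e-04] 0.01499567956709831 5.75 [ 0.14 -0.34  2.26 -0.    1.23 -1.43]
[258.2 205.8] [235.2 218.9]
[265.7 197.5] [231.4 205. ]
[256.2 193.4] [218.7 205.1]
[275.5 204.6] [244.3 205.6]
```

View pics/c3.png

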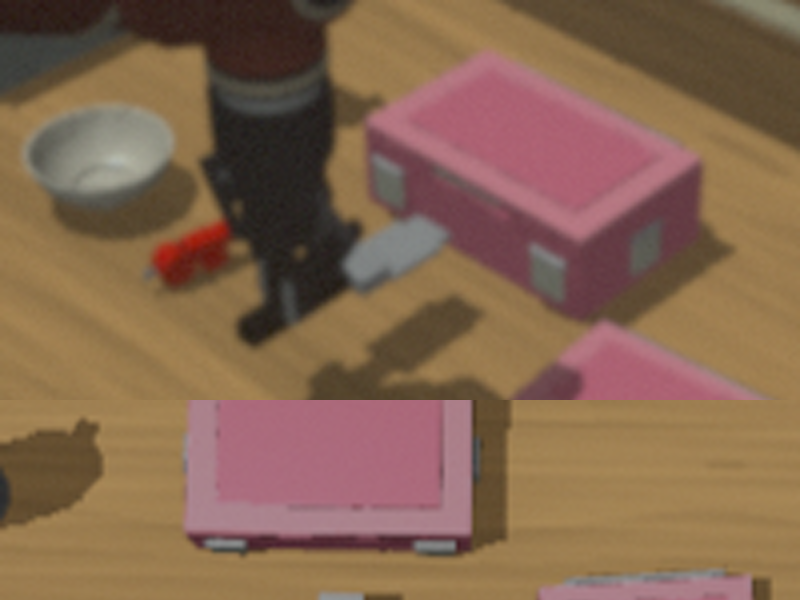

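The side crop shows the blade tip at px (257.5,206), against a prediction of (258.2,205.8). The notch slot runs from about (259,192) to (279,204), so it is at the height expected. I'll insert the blade.

Call:
jog_arm(
  deltas=[
    [1,[0.03,0.016,0],[0,0,0]],
    [1,[0.06,0.016,0],[0,0,0]],
    [1,[0.085,0.016,0],[0,0,0]],
    [1,[0.11,0.016,0],[0,0,0]],
    [1,[0.13,0.016,0],[0,0,0]],
    [1,[0.15,0.016,0],[0,0,0]],
    [1,[0.17,0.016,0],[0,0,0]],
    [1,[0.18,0.016,0],[0,0,0]],
    [1,[0.18,0.016,0],[0,0,0]],
  ],
)

```text
t: 6.6
tool_pos: [0.4583, 0.1363, 0.0666]
tool_rot: [-0.003, 3.139, 0.0]
contact_force: [1.0, -0.2, -1.6]
opening: 0.0155
grip_force: 98.4
```

Call:
jog_arm(
  deltas=[
    [1,[0,0,-0.013],[0,-0.017,0]],
    [1,[0,0,-0.026],[0,-0.033,0]],
    [1,[0,0,-0.039],[0,-0.05,0]],
    [1,[0,0,-0.052],[0,-0.067,0]],
    [1,[0,0,-0.052],[0,-0.067,0]],
    [1,[0,0,-0.052],[0,-0.067,0]],
  ],
)

```text
t: 7.1
tool_pos: [0.4554, 0.1363, 0.0441]
tool_rot: [-0.004, 2.933, -0.001]
contact_force: [-0.4, 0.1, -1.8]
opening: 0.0148
grip_force: 98.3
```

Call:
jog_arm(
  deltas=[
    [1,[0.002,0,0.02],[0,0,0]],
    [1,[0.005,0,0.04],[0,0,0]],
    [1,[0.009,0,0.055],[0,0,0]],
    [1,[0.018,0,0.08],[0,0,0]],
    [1,[0.026,0,0.1],[0,0,0]],
    [1,[0.034,0,0.118],[0,0,0]],
    [1,[0.034,0,0.118],[0,0,0]],
  ],
)

```text
t: 7.68
tool_pos: [0.4727, 0.1365, 0.0949]
tool_rot: [-0.003, 2.925, 0.001]
contact_force: [0.2, 0.5, -0.7]
opening: 0.015
grip_force: 98.3
```

```bash
python3 - <<'E'
from h import *
o=ctrl.get_obs(); print(o["tool_pos"],o["tool_rot"],o["contact_force"],o["t"])
s=ctrl.get_image("side")[:,:,::-1]
cv2.imwrite("pics/c4.png",cv2.resize(s[120:270,180:380],None,fx=4,fy=4,interpolation=cv2.INTER_CUBIC))
E
```

```text
[0.47274759 0.13647794 0.09491845] [-2.61987645e-03  2.92548907e+00  5.76736092e-04] [ 0.18393861  0.45393568 -0.68339265] 7.6833
```

View pics/c4.png

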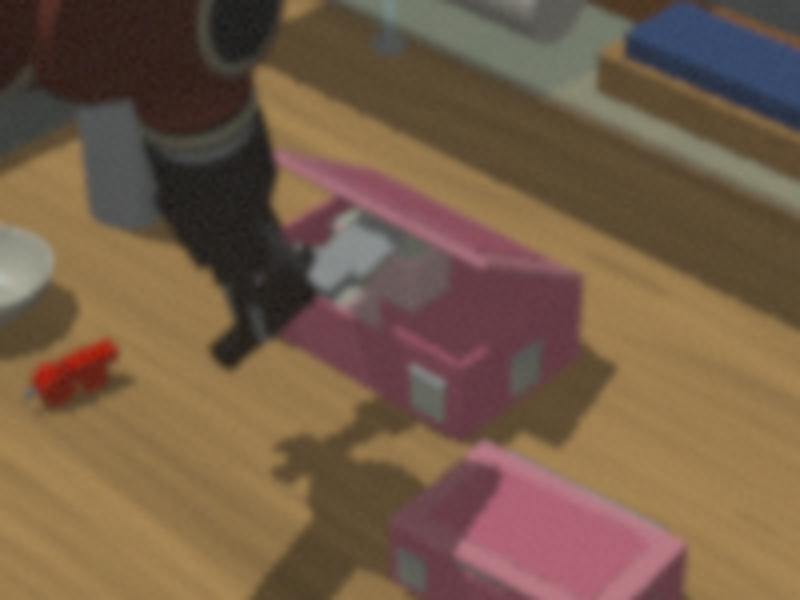

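The lid stands at about 30° with the blade tip under it. I'll continue the arc past upright.

Call:
jog_arm(
  deltas=[
    [1,[0.02,0,0.03],[0,0,0]],
    [1,[0.042,0,0.054],[0,0,0]],
    [1,[0.068,0,0.077],[0,0,0]],
    [1,[0.096,0,0.096],[0,0,0]],
    [1,[0.127,0,0.11],[0,0,0]],
    [1,[0.158,0,0.121],[0,0,0]],
    [1,[0.192,0,0.128],[0,0,0]],
    [1,[0.226,0,0.13],[0,0,0]],
    [1,[0.25,0,0.129],[0,0,0]],
    [1,[0.27,0,0.126],[0,0,0]],
    [1,[0.3,0,0.118],[0,0,0]],
    [1,[0.3,0,0.118],[0,0,0]],
  ],
)

```text
t: 8.73
tool_pos: [0.5908, 0.1361, 0.1381]
tool_rot: [-0.003, 2.932, -0.001]
contact_force: [-0.3, -0.8, -2.0]
opening: 0.015
grip_force: 98.4
```

```bash
python3 - <<'E'
from h import *
o=ctrl.get_obs(); print(o["tool_pos"],o["tool_rot"],o["contact_force"],o["t"])
s=ctrl.get_image("side")[:,:,::-1];t=ctrl.get_image("top")[:,:,::-1]
cv2.imwrite("pics/t5.png",t);cv2.imwrite("pics/s5.png",s)
S=ctrl.get_calibration("side");T=ctrl.get_calibration("top")
W=onz(T,(187,252),.01); print("whistle",W)
h=cv2.cvtColor(t,cv2.COLOR_BGR2HSV); m=(h[...,1]>180)&((h[...,0]<6)|(h[...,0]>174))&(h[...,2]>80)
for b in blobs(m,20): print("red",cv2.boundingRect(b),[onz(T,p,.01)[:2].round(3) for p in cv2.boxPoints(cv2.minAreaRect(b))])
E
```

```text
[0.59084924 0.13614738 0.13807666] [-2.69571737e-03  2.93175156e+00 -6.21394841e-04] [-0.27732294 -0.81939893 -1.97827661] 8.7333
whistle [0.41769123 0.27486049 0.01      ]
red (183, 242, 9, 21) [array([0.39 , 0.288]), array([0.451, 0.28 ]), array([0.448, 0.262]), array([0.387, 0.27 ])]
```

Call:
jog_arm(
  deltas=[
    [1,[-0.05,0,0],[0,0,0]],
    [1,[-0.12,0.02,0],[0,0,0]],
    [1,[-0.2,0.04,0],[0,0.02,0]],
    [1,[-0.28,0.06,0],[0,0.045,0]],
    [1,[-0.352,0.06,0],[0,0.067,0]],
    [1,[-0.352,0.06,0],[0,0.067,0]],
    [1,[-0.352,0.06,0],[0,0.067,0]],
    [1,[-0.352,0.06,0],[0,0.067,0]],
  ],
)

```text
t: 9.5
tool_pos: [0.4498, 0.1603, 0.1394]
tool_rot: [-0.003, 3.139, 0.0]
contact_force: [0.1, -0.3, -0.7]
opening: 0.0146
grip_force: 98.4
```

Call:
jog_arm(
  deltas=[
    [1,[0,0,0],[0,0,-0.25]],
    [1,[0,0,0],[0,0,-0.25]],
    [1,[0,0,0],[0,0,-0.25]],
    [1,[0,0,0],[0,0,-0.25]],
    [1,[0,0,0],[0,0,-0.25]],
    [1,[0,0,0],[0,0,-0.25]],
    [1,[0,0,0],[0,0,-0.5]],
    [1,[0,0,0],[0,0,-0.5]],
    [1,[0,0,0],[0,0,-0.5]],
    [1,[0,0,0],[0,0,-0.5]],
    [1,[0,0,0],[0,0,-0.5]],
    [1,[0,0,0],[0,0,-0.5]],
  ],
)

```text
t: 10.5
tool_pos: [0.4502, 0.1601, 0.1392]
tool_rot: [2.146, 2.293, 0.002]
contact_force: [-1.0, 0.4, -1.6]
opening: 0.0153
grip_force: 98.4
```

Call:
jog_arm(
  deltas=[
    [1,[0,0,0],[0,0,0]],
  ],
)

```text
t: 10.58
tool_pos: [0.45, 0.1601, 0.1391]
tool_rot: [2.141, 2.297, 0.002]
contact_force: [-0.6, 0.3, -1.1]
opening: 0.0151
grip_force: 98.4
```

```bash
python3 - <<'E'
from h import *
from scipy.spatial.transform import Rotation as R
o=ctrl.get_obs(); print(o["tool_pos"],R.from_rotvec(o["tool_rot"]).as_matrix().round(3).tolist(),o["t"],o["q"].round(2))
for n in("side","top"):
    cv2.imwrite(f"pics/{n}6.png",ctrl.get_image(n)[:,:,::-1])
A=cv2.imread("pics/side6.png")[90:290,150:390];B=cv2.imread("pics/top6.png")[130:290,170:330]
cv2.imwrite("pics/c6.png",np.hstack([cv2.resize(A,(480,400),interpolation=cv2.INTER_CUBIC),cv2.resize(B[:, :128],(320,400),interpolation=cv2.INTER_CUBIC)]))
E
```

```text
[0.45001088 0.16009896 0.13905647] [[-0.07, 0.998, 0.001], [0.998, 0.07, 0.0], [-0.0, 0.001, -1.0]] 10.5833 [ 0.19 -0.24  2.04 -0.    1.34  0.12]
```

View pics/c6.png

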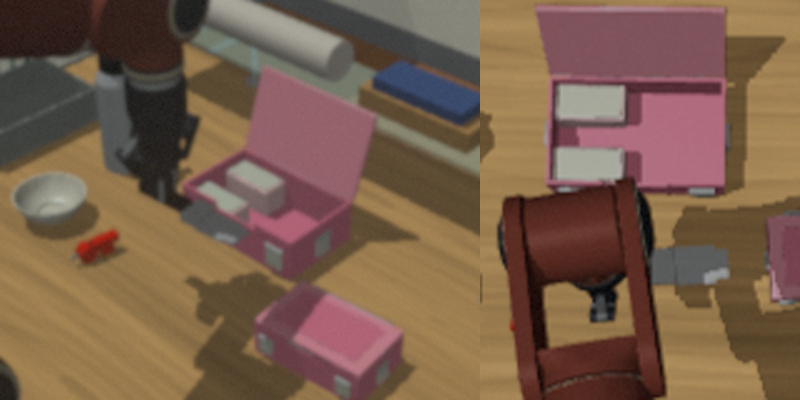

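The lid stands past upright, at about 105°. The open box shows the two white compartments on the left (+y) and the open half on the right. The spatula is level, with 4° of yaw still to turn. I'll lay it down.

Call:
jog_arm(
  deltas=[
    [1,[0,0,-0.08],[0,0,-0.022]],
    [1,[0,0,-0.16],[0,0,-0.022]],
    [1,[0,0,-0.23],[0,0,-0.022]],
    [1,[0,0,-0.28],[0,0,-0.022]],
    [1,[0,0,-0.305],[0,0,-0.022]],
    [1,[0,0,-0.317],[0,0,-0.022]],
    [1,[0,0,-0.324],[0,0,-0.022]],
    [1,[0,0,-0.329],[0,0,-0.022]],
    [1,[0,0,-0.332],[0,0,-0.022]],
    [1,[0,0,-0.332],[0,0,-0.022]],
  ],
)

```text
t: 11.52
tool_pos: [0.4503, 0.1605, 0.0072]
tool_rot: [2.216, 2.225, 0.003]
contact_force: [0.8, -0.1, -1.9]
opening: 0.0152
grip_force: 98.5
```

Call:
jog_arm(
  deltas=[
    [1,[0,0,-0.002],[0,0,0]],
    [1,[0,0,-0.004],[0,0,0]],
    [1,[0,0,-0.004],[0,0,0]],
  ],
)

```text
t: 11.77
tool_pos: [0.4503, 0.1605, 0.0063]
tool_rot: [2.216, 2.225, 0.002]
contact_force: [-3.0, -0.7, 6.2]
opening: 0.0154
grip_force: 99.5
```

```bash
python3 - <<'E'
from h import *
o=ctrl.get_obs(); print(o["tool_pos"],o["contact_force"],o["wrist_torque"])
T=ctrl.get_calibration("top");S=ctrl.get_calibration("side")
t=cv2.imread("pics/top6.png");h=cv2.cvtColor(t,cv2.COLOR_BGR2HSV)
m=(h[...,1]<70)&(h[...,2]>130)
for b in blobs(m,60):
    x,y,w,hh=cv2.boundingRect(b)
    if 190<x<240 and 150<y<205: print((x,y,w,hh),[onz(T,p,.049)[:2].round(4).tolist() for p in((x-.5,y-.5),(x+w-.5,y-.5),(x+w-.5,y+hh-.5),(x-.5,y+hh-.5))])
E
```

```text
[0.4502716  0.16052495 0.00628227] [-2.98060594 -0.68970379  6.20909777] [-0.07641908  0.52850353  0.00213054]
(200, 164, 28, 15) [[0.6822, 0.243], [0.6839, 0.1587], [0.6375, 0.1571], [0.6358, 0.241]]
(200, 188, 28, 15) [[0.6082, 0.2399], [0.6099, 0.1562], [0.5643, 0.1547], [0.5627, 0.2379]]
```

It is on the table, with 6 N of contact. I'll release, rise and hover over the shoulder.

Call:
jog_arm(
  deltas=[
    [-1,[0,0,0.003],[0,0,0]],
    [-1,[0,0,0.003],[0,0,0]],
    [-1,[0,0,0.003],[0,0,0]],
    [-1,[0,0,0.003],[0,0,0]],
    [-1,[0,0,0.003],[0,0,0]],
    [-1,[0,0,0.003],[0,0,0]],
    [-1,[0,0,0.003],[0,0,0]],
    [-1,[0,0,0.003],[0,0,0]],
  ],
)

```text
t: 12.43
tool_pos: [0.4492, 0.1603, 0.0056]
tool_rot: [-2.217, -2.226, 0.0]
contact_force: [-0.2, 0.2, 1.1]
opening: 0.0853
grip_force: 0.0
```

Call:
jog_arm(
  deltas=[
    [-1,[0,0,0.05],[0,0,0]],
    [-1,[0,0,0.12],[0,0,0]],
    [-1,[0,0,0.2],[0,0,0]],
    [-1,[0,-0.05,0.28],[0,0,0]],
    [-1,[0,-0.1,0.36],[0,0,0]],
    [-1,[0,-0.145,0.44],[0,0,0]],
    [-1,[0,-0.145,0.5],[0,0,0]],
    [-1,[0,-0.145,0.5],[0,0,0]],
    [-1,[0,-0.145,0.5],[0,0,0]],
  ],
)

```text
t: 13.18
tool_pos: [0.4503, 0.1021, 0.2078]
tool_rot: [2.216, 2.223, 0.005]
contact_force: [0.7, -0.6, -0.3]
opening: 0.0854
grip_force: 0.0
```

```bash
python3 - <<'E'
from h import *
c=ctrl.get_calibration("wrist"); im=ctrl.get_image("wrist")[:,:,::-1].copy(); cv2.imwrite("pics/w7.png",im); np.savez("w7.npz",**{k:c[k] for k in("K","extrinsics")})
cv2.imwrite("pics/top7.png",ctrl.get_image("top")[:,:,::-1]);cv2.imwrite("pics/side7.png",ctrl.get_image("side")[:,:,::-1])
o=ctrl.get_obs();print(o["tool_pos"],o["t"])
T=ctrl.get_calibration("top");S=ctrl.get_calibration("side")
for n,P in(("hend",(.45,.2005,.009)),("junc",(.45,.1155,.009)),("tip",(.45,.0305,.003)),("gap a",(.6225,.156,.004)),("gap b",(.6225,.242,.004))): print(n,proj(c,P).round(),proj(T,P).round(),proj(S,P).round())
E
```

```text
[0.44824548 0.10246737 0.20382921] 13.3333
hend [276.  90.] [212. 242.] [225. 220.]
junc [276. 172.] [240. 242.] [246. 233.]
tip [275. 240.] [268. 243.] [268. 250.]
gap a [434. 135.] [229. 187.] [279. 201.]
gap b [448.  47.] [201. 186.] [258. 189.]
```

View pics/w7.png

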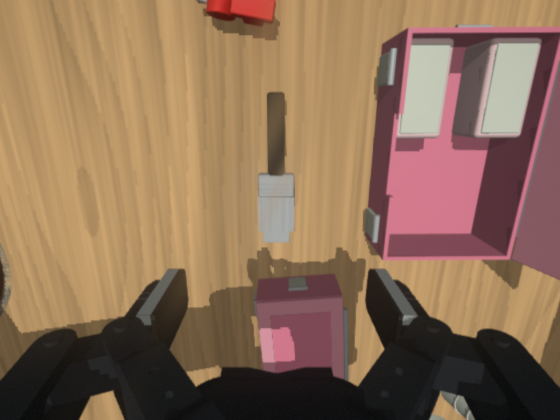

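The wrist view shows the spatula flat and straight, with its handle end at (276,92), junction at (276,173) and tip at (277,241). The box is open, with compartments at (425,90) and (500,90) and the gap between them near column 455. I'll measure the gap edges from this view.

```bash
python3 - <<'E'
from sp import *
c=dict(np.load("w7.npz")); im=cv2.imread("pics/w7.png"); h=cv2.cvtColor(im,cv2.COLOR_BGR2HSV)
m=(h[...,1]<70)&(h[...,2]>90)&(np.indices(h.shape[:2])[1]>397)&(np.indices(h.shape[:2])[0]<150)
for b in blobs(m,300)[:3]: print("white",cv2.boundingRect(b))
m8=m.astype(int)
for r in(60,75,90,105,120,130):
    xs=np.where(m[r])[0]; g=np.where(np.diff(xs)>5)[0]
    if len(g)==1:
        a,b=xs[g[0]],xs[g[0]+1]; print(r,a,b,"near top",onz(c,(a+.5,r),.049)[:2].round(4),"far bottom",onz(c,(b-.5,r),.004)[:2].round(4),"far right top",onz(c,(xs[-1]+.5,r),.049)[:2].round(4))
    else: print(r,xs[:1],xs[-1:],g)
# front ends (toward -y) of compartments
for col in(420,430,510): 
    ys=np.where(m[:,col])[0]; print(col,ys.min(),ys.max(),onz(c,(col,ys.max()+.5),.049)[:2].round(4),onz(c,(col,ys.min()-.5),.049)[:2].round(4))
pk=((h[...,0]>155)|(h[...,0]<3))&(h[...,1]>60)
ys=np.where(pk[200:300,450])[0]+200; print("rim -y outer",ys.max(),onz(c,(450,ys.max()+.5),.065)[:2].round(4))
T=ctrl.get_calibration("top");S=ctrl.get_calibration("side")
report([("w7",c,im,((255,85,300,248),110)),("top",T,cv2.imread("pics/top7.png"),((205,230,275,255),50))][:1])
s=cv2.imread("pics/side7.png")
try: report([("w7",c,im,((255,85,300,248),110)),("side",S,s,((218,212,276,258),50))])
except Exception as e: print(e)
E
```

```text
white (452, 38, 90, 100)
white (398, 38, 56, 101)
60 450 475 near top [0.604  0.2236] far bottom [0.6515 0.23  ] far right top [0.681  0.2239]
75 [407] [557] [ 41 113]
90 [406] [554] [ 40 112]
105 [404] [550] [ 39 111]
120 [398] [546] [ 43 113]
130 [398] [544] [ 41 110]
420 38 138 [0.587  0.1557] [0.5744 0.2411]
430 38 137 [0.5964 0.1567] [0.5831 0.2411]
510 38 137 [0.6725 0.157 ] [0.6525 0.2414]
rim -y outer 259 [0.6281 0.0366]
w7 handle [276.6 134. ] steel [276.6 207.4] end [276.   94.1] junc [276.  174.9] tip [277.  242.8]
  on z=.018/.010: hc [0.4509 0.1569] end [0.4501 0.1963] junc [0.4503 0.1136] tip [0.4519 0.0273] steel [0.4512 0.0733]
w7 handle [276.6 134. ] steel [276.6 207.4] end [276.   94.1] junc [276.  174.9] tip [277.  242.8]
  on z=.018/.010: hc [0.4509 0.1569] end [0.4501 0.1963] junc [0.4503 0.1136] tip [0.4519 0.0273] steel [0.4512 0.0733]
side handle [235.4 227.4] steel [256.8 242.4] end [227.2 221.8] junc [244.2 232. ] tip [271.8 249.4]
  on z=.018/.010: hc [0.4443 0.1498] end [0.4455 0.1842] junc [0.446  0.1164] tip [0.4573 0.0239] steel [0.4475 0.07  ]
hc [0.4506 0.1566 0.0064] [np.float64(0.4), np.float64(0.4)]
steel [0.4507 0.0726 0.0026] [np.float64(0.6), np.float64(0.6)]
end [0.4517 0.1954 0.0039] [np.float64(2.2), np.float64(2.2)]
tip [0.4544 0.0252 0.0027] [np.float64(3.1), np.float64(3.1)]
```

Call:
jog_arm(
  deltas=[
    [-1,[0,-0.006,-0.1],[0,0,0]],
    [-1,[0,-0.006,-0.2],[0,0,0]],
    [-1,[0,-0.006,-0.3],[0,0,0]],
    [-1,[0,-0.006,-0.38],[0,0,0]],
    [-1,[0,-0.006,-0.44],[0,0,0]],
    [-1,[0,-0.006,-0.48],[0,0,0]],
    [-1,[0,-0.006,-0.502],[0,0,0]],
    [-1,[0,-0.006,-0.502],[0,0,0]],
    [-1,[0,-0.006,-0.502],[0,0,0]],
  ],
)

```text
t: 14.08
tool_pos: [0.4486, 0.1, 0.0043]
tool_rot: [-2.216, -2.225, 0.002]
contact_force: [-0.4, 1.1, 0.2]
opening: 0.0855
grip_force: 0.0
```

Call:
jog_arm(
  deltas=[
    [1,[0,0,0],[0,0,0]],
    [1,[0,0,0],[0,0,0]],
    [1,[0,0,0],[0,0,0]],
    [1,[0,0,0],[0,0,0]],
    [1,[0,0,0],[0,0,0]],
    [1,[0,0,0],[0,0,0]],
    [1,[0,0,0],[0,0,0]],
    [1,[0,0,0],[0,0,0]],
  ],
  squeeze=60,
)

```text
t: 14.75
tool_pos: [0.4506, 0.1, 0.0065]
tool_rot: [2.216, 2.224, 0.003]
contact_force: [-0.6, -0.1, 6.3]
opening: 0.0374
grip_force: 60.9
```

Call:
jog_arm(
  deltas=[
    [1,[0,0,0.03],[0,0,0]],
    [1,[0,0,0.08],[0,0,0]],
    [1,[0,0,0.16],[0,0,0]],
    [1,[0,0,0.24],[0,0,0]],
    [1,[0.06,0.01,0.3],[0,0,0]],
    [1,[0.14,0.03,0.3],[0,0,0]],
    [1,[0.22,0.05,0.3],[0,0,0]],
    [1,[0.3,0.07,0.3],[0,0,0]],
    [1,[0.38,0.082,0.3],[0,0,0]],
    [1,[0.429,0.082,0.3],[0,0,0]],
    [1,[0.429,0.082,0.3],[0,0,0]],
    [1,[0.429,0.082,0.3],[0,0,0]],
  ],
)

```text
t: 15.75
tool_pos: [0.6208, 0.1326, 0.124]
tool_rot: [-2.217, -2.225, 0.002]
contact_force: [-0.6, 0.1, -0.9]
opening: 0.038
grip_force: 60.7
```

```bash
python3 - <<'E'
from h import *
o=ctrl.get_obs();print(o["tool_pos"],o["t"],o["contact_force"],o["wrist_torque"])
c=ctrl.get_calibration("wrist"); im=ctrl.get_image("wrist")[:,:,::-1].copy(); cv2.imwrite("pics/w8.png",im)
np.savez("w8.npz",**{k:c[k] for k in("K","extrinsics")})
z=o["tool_pos"][2]-.0065; x,y=o["tool_pos"][:2]
for n,P in(("hend",(x,y+.098,z+.014)),("junc",(x,y+.013,z+.014)),("gapL",(x-.016,y+.06,.049)),("gapR",(x+.016,y+.06,.049))): print(n,proj(c,P).round())
h=cv2.cvtColor(im,cv2.COLOR_BGR2HSV)
w=(h[...,1]<70)&(h[...,2]>110)
for r in range(20,200,15):
    def runs(m):
        d=np.diff(np.r_[0,m.astype(int),0]); a=np.where(d==1)[0];b=np.where(d==-1)[0]; return [(int(i),int(j)-1) for i,j in zip(a,b) if j-i>6]
    print(r,"white",runs(w[r]),"dark",runs((h[r,:,2]<85)))
E
```

```text
[0.62080461 0.13256156 0.12399296] 15.75 [-0.57837259  0.08483892 -0.90646778] [-0.0418318   0.00700755 -0.0258279 ]
hend [278.  59.]
junc [277. 254.]
gapL [254. 139.]
gapR [301. 139.]
20 white [] dark [(25, 34)]
35 white [] dark [(26, 35)]
50 white [(170, 316)] dark []
65 white [(187, 261), (300, 373)] dark [(272, 286)]
80 white [(188, 254), (299, 372)] dark [(268, 277)]
95 white [(189, 254), (299, 371)] dark []
110 white [(190, 254), (300, 370)] dark []
125 white [(191, 255), (300, 369)] dark [(287, 296)]
140 white [(193, 255), (299, 368)] dark [(280, 291)]
155 white [(194, 256), (297, 366)] dark [(274, 285)]
170 white [(195, 256), (297, 365)] dark [(266, 277)]
185 white [(197, 256), (303, 363)] dark [(258, 271)]
```

```bash
python3 - <<'E'
from h import *
c=dict(np.load("w8.npz")); im=cv2.imread("pics/w8.png"); h=cv2.cvtColor(im,cv2.COLOR_BGR2HSV)
w=(h[...,1]<70)&(h[...,2]>110)
for col in(215,235,320,345):
    ys=np.where(w[:230,col])[0]; print(col,ys.min(),ys.max(),onz(c,(col,ys.min()-.5),.049)[:2].round(4),onz(c,(col,ys.max()+.5),.049)[:2].round(4))
for r in(100,140,180): print(r,[tuple(int(v) for v in im[r,k]) for k in range(246,312,4)])
T=ctrl.get_calibration("top");t=ctrl.get_image("top")[:,:,::-1]
E
```

```text
215 48 189 [0.5813 0.2486] [0.5761 0.1566]
235 48 190 [0.5939 0.2487] [0.5905 0.1559]
320 48 189 [0.6474 0.2489] [0.6518 0.157 ]
345 57 189 [0.6635 0.2438] [0.6698 0.1571]
100 [(222, 235, 231), (225, 229, 230), (138, 144, 160), (78, 85, 85), (83, 88, 88), (83, 90, 90), (85, 92, 91), (88, 95, 95), (89, 97, 97), (91, 98, 98), (90, 97, 98), (87, 94, 96), (81, 87, 88), (87, 89, 108), (105, 110, 121), (185, 189, 217), (217, 221, 225)]
140 [(220, 232, 229), (184, 196, 196), (176, 181, 203), (100, 109, 108), (105, 113, 112), (101, 108, 108), (95, 102, 102), (89, 95, 94), (81, 86, 86), (75, 79, 79), (71, 76, 75), (76, 81, 81), (86, 92, 93), (161, 152, 215), (113, 120, 126), (187, 192, 217), (186, 196, 199)]
180 [(203, 220, 220), (197, 214, 214), (192, 196, 224), (74, 77, 86), (73, 75, 83), (68, 70, 77), (69, 70, 77), (76, 78, 87), (87, 89, 101), (86, 89, 101), (86, 89, 101), (83, 86, 98), (72, 75, 84), (107, 98, 150), (95, 96, 113), (153, 155, 179), (199, 217, 214)]
```

The handle is centred over the gap to within about 1.5 mm: the handle is at col 276.5 and the gap middle at 277–279. The y position is right too. I'll lower it gently.

Call:
jog_arm(
  deltas=[
    [1,[0.002,0.002,-0.05],[0,0,0]],
    [1,[0.002,0.002,-0.1],[0,0,0]],
    [1,[0.002,0.002,-0.15],[0,0,0]],
    [1,[0.002,0.002,-0.19],[0,0,0]],
    [1,[0.002,0.002,-0.22],[0,0,0]],
    [1,[0.002,0.002,-0.24],[0,0,0]],
    [1,[0.002,0.002,-0.255],[0,0,0]],
    [1,[0.002,0.002,-0.265],[0,0,0]],
    [1,[0.002,0.002,-0.272],[0,0,0]],
    [1,[0.002,0.002,-0.277],[0,0,0]],
    [1,[0.002,0.002,-0.28],[0,0,0]],
    [1,[0.002,0.002,-0.28],[0,0,0]],
  ],
)

```text
t: 16.85
tool_pos: [0.6219, 0.1335, 0.0132]
tool_rot: [2.217, 2.225, 0.001]
contact_force: [-0.1, -0.4, -0.5]
opening: 0.0377
grip_force: 60.7
```

Call:
jog_arm(
  deltas=[
    [1,[0,0,-0.002],[0,0,0]],
    [1,[0,0,-0.004],[0,0,0]],
    [1,[0,0,-0.004],[0,0,0]],
  ],
)

```text
t: 17.1
tool_pos: [0.6217, 0.1335, 0.0114]
tool_rot: [2.217, 2.226, 0.0]
contact_force: [0.1, 0.1, -1.3]
opening: 0.0378
grip_force: 60.7
```

Call:
jog_arm(
  deltas=[
    [1,[0,0,-0.001],[0,0,0]],
    [1,[0,0,-0.002],[0,0,0]],
    [1,[0,0,-0.003],[0,0,0]],
    [1,[0,0,-0.003],[0,0,0]],
  ],
)

```text
t: 17.43
tool_pos: [0.6218, 0.1335, 0.0106]
tool_rot: [2.217, 2.226, -0.0]
contact_force: [-2.5, -0.5, 0.9]
opening: 0.0376
grip_force: 61.0
```

It is touching the floor. I'll open partway and rise.

Call:
jog_arm(
  deltas=[
    [0,[0,0,0],[0,0,0]],
    [-0.2,[0,0,0],[0,0,0]],
    [-0.4,[0,0,0],[0,0,0]],
    [-0.4,[0,0,0],[0,0,0]],
    [-0.4,[0,0,0],[0,0,0]],
    [-0.4,[0,0,0],[0,0,0]],
  ],
)

```text
t: 17.93
tool_pos: [0.6217, 0.1335, 0.0101]
tool_rot: [2.217, 2.226, 0.0]
contact_force: [0.1, 0.0, 0.7]
opening: 0.0599
grip_force: 0.0
```

Call:
jog_arm(
  deltas=[
    [-0.4,[0,0,0.03],[0,0,0]],
    [-0.4,[0,0,0.08],[0,0,0]],
    [-0.4,[0,0,0.16],[0,0,0]],
    [-0.4,[0,0,0.25],[0,0,0]],
    [-0.4,[-0.02,0,0.34],[0,0,0]],
    [-0.4,[-0.08,0,0.42],[0,0,0]],
    [-0.4,[-0.16,0,0.48],[0,0,0]],
    [-0.4,[-0.24,0,0.48],[0,0,0]],
    [-0.4,[-0.3,0,0.48],[0,0,0]],
    [-0.4,[-0.35,0,0.48],[0,0,0]],
    [-0.4,[-0.35,0,0.48],[0,0,0]],
    [-0.4,[-0.35,0,0.48],[0,0,0]],
  ],
)

```text
t: 18.93
tool_pos: [0.4813, 0.1336, 0.2032]
tool_rot: [2.216, 2.225, 0.003]
contact_force: [0.1, 0.2, -0.1]
opening: 0.06
grip_force: 0.0
```

```bash
python3 - <<'E'
from h import *
c=ctrl.get_calibration("wrist"); im=ctrl.get_image("wrist")[:,:,::-1].copy(); cv2.imwrite("pics/w9.png",im)
t=ctrl.get_image("top")[:,:,::-1].copy();s=ctrl.get_image("side")[:,:,::-1].copy()
T=ctrl.get_calibration("top");S=ctrl.get_calibration("side")
for n,k,m in(("top",T,t),("wrist",c,im)):
    h=cv2.cvtColor(m,cv2.COLOR_BGR2HSV)
    # non-pink, in open half: steel; dark in the gap: handle
    pts=np.array([proj(k,P) for P in((.6,.04,.008),(.645,.04,.008),(.645,.15,.008),(.6,.15,.008))]); 
    q=np.zeros(h.shape[:2],np.uint8); cv2.fillPoly(q,[pts.astype(np.int32)],1)
    b=blobs((h[...,1]<90)&(h[...,2]>50)&(q>0),20)
    if b:
        M=cv2.moments(b[0]); print(n,"steel",cv2.contourArea(b[0]),onz(k,(M["m10"]/M["m00"],M["m01"]/M["m00"]),.011).round(4)[:2],[onz(k,p,.009)[:2].round(3).tolist() for p in cv2.boxPoints(cv2.minAreaRect(b[0]))])
    pts=np.array([proj(k,P) for P in((.608,.16,.02),(.636,.16,.02),(.636,.238,.02),(.608,.238,.02))]); q[:]=0; cv2.fillPoly(q,[pts.astype(np.int32)],1)
    b=blobs((h[...,1]<110)&(h[...,2]<120)&(q>0),10)
    if b:
        M=cv2.moments(b[0]); print(n,"handle",cv2.contourArea(b[0]),onz(k,(M["m10"]/M["m00"],M["m01"]/M["m00"]),.022).round(4)[:2],[onz(k,p,.022)[:2].round(3).tolist() for p in cv2.boxPoints(cv2.minAreaRect(b[0]))])
for a,b in(("top7",t),("side7",s)):
    d=cv2.absdiff(cv2.imread(f"pics/{a}.png"),b).max(2)>60
    print(a,[cv2.boundingRect(x) for x in blobs(d,25)])
cv2.imwrite("pics/t9.png",t);cv2.imwrite("pics/s9.png",s)
o=ctrl.get_obs();print(o["tool_pos"],o["t"],o["contact_force"])
E
```

```text
top steel 202.0 [0.6257 0.0928] [[0.642, 0.15], [0.644, 0.064], [0.6, 0.062], [0.598, 0.148]]
top handle 39.0 [0.6276 0.206 ] [[0.638, 0.24], [0.639, 0.161], [0.62, 0.16], [0.619, 0.24]]
wrist steel 2680.0 [0.6203 0.1105] [[0.598, 0.063], [0.599, 0.155], [0.644, 0.15], [0.647, 0.057]]
wrist handle 813.0 [0.6225 0.1987] [[0.617, 0.161], [0.616, 0.234], [0.629, 0.232], [0.631, 0.159]]
top7 [(185, 181, 66, 214), (248, 199, 30, 166), (216, 225, 37, 47), (203, 221, 35, 46), (175, 396, 26, 9), (271, 246, 10, 6)]
side7 [(172, 92, 57, 15), (39, 105, 37, 15), (185, 35, 85, 16), (0, 239, 60, 55), (84, 403, 32, 17), (82, 40, 19, 12), (224, 218, 24, 17), (315, 248, 24, 23), (114, 102, 18, 11), (146, 99, 18, 11), (287, 238, 23, 12), (221, 148, 12, 23), (56, 208, 34, 25), (8, 49, 24, 27), (290, 252, 20, 10), (97, 104, 14, 11), (241, 142, 12, 12), (143, 44, 10, 10), (256, 144, 10, 21), (258, 78, 11, 14), (218, 398, 17, 22), (221, 136, 8, 7), (226, 111, 5, 22), (234, 160, 6, 11), (275, 194, 7, 8)]
[0.48244851 0.13344079 0.20266913] 19.0833 [ 0.14996131 -1.15467886 -0.15401447]
```

```bash
python3 -c "
from station import ctrl
print(ctrl.finish_job())"
```

```text
the job is handed in; nothing more can be done
None
```

I levered the lid open past upright (about 105°), laid the spatula down and regrasped it by its shoulder. It now lies flat in the box, handle in the gap and blade in the open half. I handed the job in at about 19 s; no bystander showed any shift in the top view.

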